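# Lay down the rejected wood samples

## Robot

A 6-joint arm with a two-finger parallel gripper is mounted at the origin on the work surface; the furniture and walls round the work are solid. World frame = base frame: x ahead of the robot, y to its left, z up, the work surface at z = 0. Lengths are in m, angles in rad, forces in N, time in s.
With the tool pointing down it reaches from about 0.375 to 0.925 m from the base axis. Payload 5.7 kg.
Tool frame: the origin (TCP) lies midway between the tips of the shut fingers; the grasp point (between the pads) lies 19 mm behind it; z points along the fingers, y is the line along which they close (so a half turn about z gives the same grasp; the last joint's range is limited). The gripper opens to 88 mm and grips with 3 to 60 N. Pads are 20 mm wide; open, the fingers measure 115 mm over their backs; the gripper's body (75 mm by 178 mm) begins 61 mm behind the grasp point.
Start: joints at [-1.383, 0.359, 1.51, -0, 1.272, -0.115], TCP at [0.179, -0.573, 0.223] pointing down, gripper open.
Joint ranges: [-2.97, 2.97], [-1.01, 2.36], [0.21, 2.38], [-0.96, 4.11], [0.2, 2.71], [-2.98, 2.98]. Speed limits (rad/s): [2.39, 2.39, 3.14, 3.14, 3.14, 3.14].

## Interface

Orientations are given as a unit quaternion [x, y, z, w].
In Python, from bench import move_ptp, servo_line, goto_joints, move_gripper, sleep, inverse_kinematics, capture, PlanningError, close_job, spot_in, silhouettes, current_clock, current_joint_pos, current_qvel, current_joint_torque, current_position, current_orientation, current_force, current_torque, current_finger_gap, current_grip_force gives the robot as it stands. Calls block until the motion is done:
- move_ptp(position, orientation): joint-space move of the TCP to a pose.
- servo_line(position, orientation=None, rate=0.15, contact_N=None): straight line of the TCP; orientation=None keeps the orientation; rate is the mean speed in m/s. With contact_N (N) it stops when the force on the tool has changed by that much, and returns True; else False.
- goto_joints(angles): joint-space move.
- move_gripper(opening): finger opening in m; the grip force is fixed at half the most; returns when the fingers have stopped.
- sleep(seconds).
- inverse_kinematics(position, orientation): joint angles nearest the present ones, or None.
- capture(name): name is "scene" or "top" or "wrist"; returns a dict with "image" (384x512x3 uint8, blue, green, red), "range_z" (384x512 float32, m along the optical axis (not along the pixel's ray), 0 where there is no reading), "intrinsics" (3x3 intrinsics, pixels), "k1" (the pictures are not rectified: a ray, as slopes to the right and down, at radius r is drawn at 1 + k1 r^2 times it, then the intrinsics apply), "R" (3x3) and "t" (3): a world point X has camera coordinates R X + t. Camera axes: x right, y down, z forward; pixel columns grow to the right and rows downward; lengths in m; the calibration is good to about 2 mm. A picture is of the moment at which its call begins.
A pose or a line that the arm cannot do raises PlanningError and nothing moves.
- close_job(): hands the job in; it is judged then, once.
Trained networks look in the newest picture that a camera, given by its name, has taken for a name from the list of things; names that differ only in an ending like _2 or _b are one class to them, and where a whole thing is asked for, a point or a joint stands for the part that bears it (a point fixed in the world has none). Each returns a list of dicts, best first, with "conf" (0 to 1); they miss things now and then, are a little off and sometimes report something else, mostly with a low value. They report only what shows in the picture. A call takes as long as a camera call. They do not tell look-alikes from the thing itself.
- spot_in(camera, query): "xy" ([column, row] in pixels, amid what is visible of it).
- silhouettes(camera, query): "region" (384x512 bool, what is visible of it) and "xy" ([column, row] in pixels, amid what is visible of it).
Readings, each from a call of its own:
- current_clock(): time.
- current_joint_pos(): joint angles.
- current_qvel(): joint speeds.
- current_joint_torque(): joint torques, N m.
- current_position(): TCP position.
- current_orientation(): TCP orientation.
- current_force(): force on the tool from outside, world axes, zero at the start.
- current_torque(): the same for the moment, N m.
- current_finger_gap(): finger opening in m.
- current_grip_force(): force on a finger pad.
Only numpy, scipy, OpenCV 4.12 (cv2) and the standard library are available. Lean on these libraries where they do the work, as an engineer would, in place of code of your own. Each camera call takes 0.05 s, during which the arm holds its last target. There are 200 camera calls.

## Task

The client has chosen the dark walnut wood sample, so leave it standing where it is. Push the two lighter samples, oak and ash, over with the fingertips so that each falls away from the robot and lies flat on the dark board, then push each one along the board, end first, until its far end rests against the aluminium ledge. Do not pick anything up, and leave the other things on the table alone.

Things in the scene. Friction and masses are not known exactly. Their poses are not given: they have to be found in the camera images.
- oak: mid-brown oak sample block, 92x45x18 mm, 55 g, loose, standing on end on the board, a broad face within 0.2 rad of square to the board. Origin: centre of the broad face AWAY from the robot, 46 mm above the board. x: the length, down; z: the thickness, level, to the robot (near face at z = 18 mm). Fallen away from the robot: z up, x to the robot, origin in the underside, near end at x = 46 mm.
- walnut: dark walnut sample block, 92x45x18 mm, 55 g, loose, standing on end on the board, a broad face within 0.2 rad of square to the board. Origin: centre of the broad face AWAY from the robot, 46 mm above the board. x: the length, down; z: the thickness, level, to the robot (near face at z = 18 mm). Fallen away from the robot: z up, x to the robot, origin in the underside, near end at x = 46 mm.
- ash: pale ash sample block, 92x45x18 mm, 55 g, loose, standing on end on the board, a broad face within 0.2 rad of square to the board. Origin: centre of the broad face AWAY from the robot, 46 mm above the board. x: the length, down; z: the thickness, level, to the robot (near face at z = 18 mm). Fallen away from the robot: z up, x to the robot, origin in the underside, near end at x = 46 mm.
- board: dark grey presentation board, 285x420x4 mm, fixed flat on the table, its top 4 mm above it. Origin: centre of the underside; x: along the 285 mm side, away from the robot to the ledge; y: along the 420 mm side; z up. The three samples stand on its near half, side by side along y, about 140 mm apart, in an order that varies.
- ledge: straight aluminium ledge along the far edge of the board, 12 mm deep, 400 mm long, 14 mm high above the board, fixed. Origin: middle of its near face (the face the samples are pushed against), at the level of the board's top; x: away from the robot, square to that face; y: along the ledge; z up.
- cards: stack of business cards, 54 x 91 x 12 mm, a bystander beside the board, loose, to be left alone. Origin: under it, at table height.
- stapler: black desk stapler, 142 x 36 x 48 mm, a bystander beside the board, loose, to be left alone. Origin: under it, at table height.
- tin: round tin with green lid, 64 mm across, 28 mm tall, a bystander beside the board, loose, to be left alone. Origin: under it, at table height.
- loupe: black stand loupe, 38 mm across, 34 mm tall, a bystander beside the board, loose, to be left alone. Origin: under it, at table height.
- eraser: white eraser in a blue sleeve, 44 x 23 x 13 mm, a bystander beside the board, loose, to be left alone. Origin: under it, at table height.
Things that resemble listed ones, but are neither listed nor needed, are in the scene too. Leave any red look-alike of the ash alone. Leave any orange look-alike of the oak alone.

How it is judged:
By the outcome, as a careful person would: the job done as asked, in the order asked, and still so for the second after the job is handed in, with the robot touching nothing.
It also fails if it takes over 58 s, if anything falls off the work surface, if the arm or the gripper's body presses on something with over 40 N, if the wrist force passes 120 N, or if a joint passes its speed limit or range.

## Working session

There is one attempt and no reset: what is moved stays moved. The work goes in short steps, each a Python script; the robot and the scene stay as the last script left them, time stands still between calls to the robot, and variables do not carry over. Pictures are saved under pics/ and viewed, at most 10 in all, crops included, and the job is handed in when it is done.

```bash
mkdir -p pics; ls
cat > h.py <<'E'
import numpy as np, cv2
from bench import *
def cloud(c):
    """world point per pixel (H,W,3), nan if no reading"""
    K=c["intrinsics"];H,W=c["range_z"].shape
    u,v=np.meshgrid(np.arange(W,dtype=float),np.arange(H,dtype=float))
    D=np.array([c["k1"],0,0,0,0],float)
    n=cv2.undistortPoints(np.stack([u.ravel(),v.ravel()],1)[:,None],np.array(K,float),D)[:,0]
    z=c["range_z"].ravel().astype(float); z[z==0]=np.nan
    P=np.c_[n*z[:,None],z]
    return ((P-np.array(c["t"]))@np.array(c["R"])).reshape(H,W,3)
E
python3 - <<'E'
from h import *
print(current_clock())
ims=[]
for n in ("scene","top"):
    c=capture(n); ims.append(c["image"]); P=cloud(c)
    np.savez(f"{n}0.npz",**c)
    print(n,"cam",-np.array(c["R"]).T@c["t"])
    for q in ("oak","walnut","ash","board","ledge"):
        for s in silhouettes(n,q)[:4]:
            m=s["region"]; p=P[m]; print(q,round(s["conf"],2),np.round(s["xy"]),m.sum(),np.nanmedian(p,0).round(3),np.nanpercentile(p,3,0).round(3),np.nanpercentile(p,97,0).round(3))
cv2.imwrite("pics/a.png",ims[0]);cv2.imwrite("pics/b.png",ims[1])
E
```

```text
pics
0.0
scene cam [0.06377479 0.90894952 0.95840871]
oak 0.82 [285. 194.] 260 [0.457 0.043 0.069] [0.45  0.005 0.012] [0.468 0.049 0.099]
oak 0.66 [176. 163.] 241 [0.794 0.106 0.06 ] [0.784 0.032 0.001] [0.865 0.115 0.094]
walnut 0.69 [257. 222.] 363 [0.471 0.19  0.067] [0.467 0.158 0.012] [0.484 0.2   0.099]
walnut 0.19 [255. 204.] 8592 [0.549 0.074 0.005] [ 0.407 -0.151  0.002] [0.672 0.241 0.018]
ash 0.74 [306. 167.] 281 [ 0.458 -0.084  0.062] [ 0.453 -0.124  0.005] [ 0.479 -0.075  0.099]
ash 0.58 [320. 223.] 427 [0.326 0.105 0.061] [0.307 0.085 0.005] [0.349 0.116 0.095]
ash 0.48 [344. 184.] 208 [ 0.329 -0.076  0.063] [ 0.32  -0.109  0.006] [ 0.339 -0.07   0.096]
ash 0.46 [255. 203.] 8932 [0.547 0.072 0.005] [ 0.406 -0.155  0.001] [0.675 0.243 0.019]
board 0.88 [252. 202.] 8677 [0.548 0.074 0.005] [ 0.406 -0.15   0.002] [0.672 0.242 0.018]
ledge 0.7 [212. 185.] 576 [0.669 0.089 0.017] [ 0.655 -0.133  0.003] [0.688 0.244 0.022]
top cam [0.41766493 0.04425892 1.19564878]
oak 0.72 [246. 117.] 210 [0.796 0.092 0.074] [0.783 0.071 0.004] [0.816 0.113 0.096]
oak 0.7 [176. 269.] 545 [0.304 0.308 0.043] [0.251 0.27  0.004] [0.355 0.346 0.05 ]
oak 0.45 [268. 218.] 73 [0.461 0.023 0.097] [0.453 0.005 0.042] [0.47  0.043 0.101]
walnut 0.59 [219. 214.] 127 [0.477 0.174 0.096] [0.468 0.154 0.012] [0.489 0.198 0.1  ]
ash 0.69 [307. 259.] 135 [ 0.335 -0.093  0.092] [ 0.322 -0.114  0.011] [ 0.345 -0.073  0.097]
ash 0.63 [245. 263.] 124 [0.332 0.096 0.091] [ 0.308  0.078 -0.   ] [0.35  0.114 0.097]
board 0.71 [262. 194.] 10190 [0.546 0.041 0.005] [ 0.413 -0.157  0.   ] [0.674 0.234 0.017]
ledge 0.73 [268. 154.] 355 [0.671 0.033 0.018] [ 0.653 -0.139  0.011] [0.684 0.231 0.023]
```

Run:
```python
import cv2
a=cv2.imread("pics/a.png")[110:300,120:400];b=cv2.imread("pics/b.png")[80:320,130:380]
cv2.imwrite("pics/a1.png",cv2.resize(a,None,fx=2.8,fy=2.8,interpolation=cv2.INTER_CUBIC))
cv2.imwrite("pics/b1.png",cv2.resize(b,None,fx=2.4,fy=2.4,interpolation=cv2.INTER_CUBIC))
```

```text
(no output)
```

View pics/a1.png

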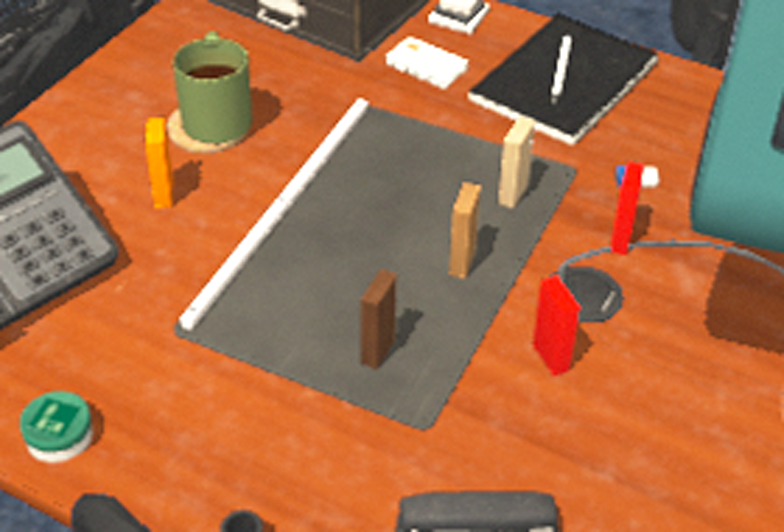

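View pics/b1.png

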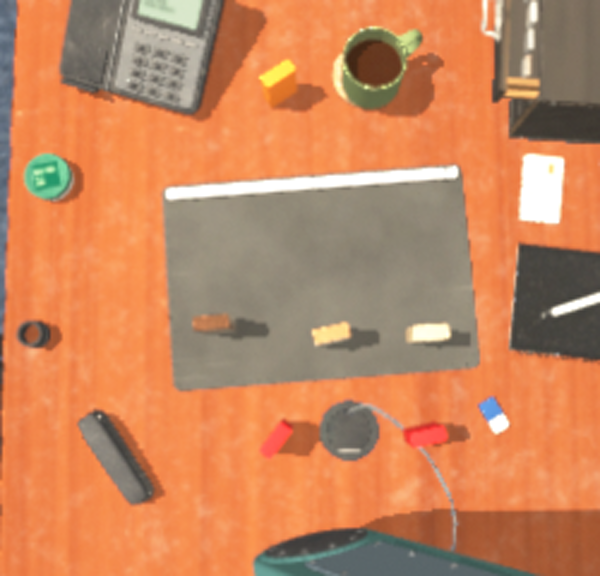

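Scene crop: ash (pale) at full-image px (306,167), oak (mid-brown) (285,194) and walnut (257,222) all stand on the board. The look-alikes are off the board: orange (176,163), red (320,223) and red (344,184). On the board, only the pale block fits ash and only the mid-brown one fits oak. The picture is already enlarged, so that confirms both. Next I'll take close wrist views.

```bash
cat >> h.py <<'E'
def down(psi):  # tool down, tool x along world heading psi, closing line square to it
    return np.array([np.cos(psi/2),np.sin(psi/2),0,0])
def rect(p):
    p=p[~np.isnan(p).any(1)][:,:2]; r=cv2.minAreaRect((p*1000).astype(np.float32)); return r
E
python3 - <<'E'
from h import *
c=dict(np.load("top0.npz"));P=cloud(c)
m=(P[...,2]>.013)&(P[...,2]<.024)&(P[...,0]>.64)&(P[...,0]<.7)&(P[...,1]>-.16)&(P[...,1]<.25)
print("ledge top",rect(P[m]))
move_gripper(0.016)
for i,p in enumerate([(.36,-.05,.30),(.42,-.03,.34)]):
    move_ptp(p,down(0.06)); c=capture("wrist"); np.savez(f"w{i}.npz",**c); P=cloud(c)
    cv2.imwrite(f"pics/w{i}.png",c["image"])
    print(current_clock(),"cam",-np.array(c["R"]).T@c["t"],np.nanmin(P[...,0]),np.nanmax(P[...,0]))
    for q in ("oak","ash","ledge"):
        for s in silhouettes("wrist",q)[:3]:
            k=s["region"];p=P[k]; print(q,round(s["conf"],2),np.round(s["xy"]),k.sum(),np.nanmedian(p,0).round(3),np.nanpercentile(p,2,0).round(3),np.nanpercentile(p,98,0).round(3))
E
```

```text
ledge top ((670.5865478515625, 48.70121765136719), (13.721868515014648, 398.6683349609375), 3.9871225357055664)
3.8333 cam [ 0.431114   -0.04604796  0.46348353] -0.670243539978436 0.618094122486384
oak 0.85 [208.  92.] 828 [0.461 0.022 0.097] [0.45  0.002 0.013] [0.474 0.046 0.099]
ash 0.87 [288. 188.] 730 [ 0.338 -0.093  0.092] [ 0.324 -0.113  0.012] [ 0.345 -0.072  0.095]
ash 0.83 [162. 182.] 868 [0.335 0.09  0.087] [0.297 0.077 0.001] [0.351 0.129 0.095]
ash 0.72 [301.  96.] 704 [ 0.461 -0.096  0.097] [ 0.453 -0.12   0.011] [ 0.471 -0.076  0.099]
4.4333 cam [ 0.49154706 -0.02548709  0.50358911] -0.647539603311291 0.6930185890729141
oak 0.8 [227. 137.] 450 [0.464 0.022 0.097] [0.452 0.003 0.007] [0.475 0.045 0.099]
ash 0.93 [182. 210.] 454 [0.341 0.089 0.093] [0.312 0.078 0.015] [0.351 0.112 0.095]
ash 0.91 [296. 218.] 695 [ 0.34  -0.095  0.072] [ 0.324 -0.114  0.002] [ 0.346 -0.071  0.095]
ash 0.69 [308. 141.] 555 [ 0.465 -0.095  0.097] [ 0.455 -0.12   0.005] [ 0.473 -0.076  0.099]
ledge 0.86 [149.   3.] 169 [0.658 0.158 0.012] [ 0.653 -0.031  0.006] [0.673 0.241 0.015]
ledge 0.29 [  3. 120.] 162 [0.464 0.413 0.01 ] [0.448 0.409 0.003] [0.481 0.421 0.016]
```

Run:
```python
from h import *
for f in ("w0","w1"):
    c=dict(np.load(f+".npz"));P=cloud(c)
    for n,x,y in (("oak",.463,.023),("ash",.463,-.098),("walnut",.478,.175)):
        m=(P[...,2]>.091)&(P[...,2]<.105)&(abs(P[...,0]-x)<.03)&(abs(P[...,1]-y)<.04)
        if m.sum()>20:
            r=rect(P[m]); q=P[m][:,:2]; w=np.linalg.svd(q-q.mean(0))[2][0]
            print(f,n,m.sum(),np.round(r[0],1),np.round(r[1],1),round(r[2],1),"svd heading",round(np.degrees(np.arctan2(-w[0]*np.sign(w[1]),abs(w[1]))),1))
    m=(P[...,2]>.011)&(P[...,2]<.024)&(P[...,0]>.64)&(P[...,0]<.7)&(abs(P[...,1])<.25)
    if m.sum()>20: print("ledge",rect(P[m]))
```

```text
w0 oak 568 [462.5  25.6] [18.3 45.1] 12.8 svd heading 12.6
w0 ash 571 [463.  -99.2] [17.9 45. ] 3.6 svd heading 3.3
w0 walnut 648 [477.2 177.1] [18.9 45.4] 3.3 svd heading 4.1
w1 oak 397 [462.8  25.4] [17.9 44.5] 12.8 svd heading 13.0
w1 ash 405 [463.8 -98.9] [17.2 44.8] 3.7 svd heading 3.9
w1 walnut 431 [477.  176.8] [17.9 44.9] 4.1 svd heading 6.1
ledge ((647.7647705078125, -3.68365478515625), (42.67688751220703, 495.0984191894531), 3.2506706714630127)
```

View pics/w1.png

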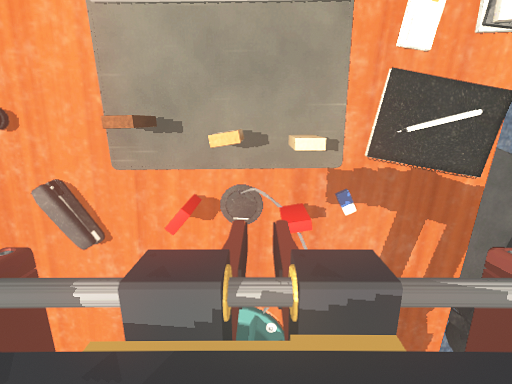

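Run:
```python
from h import *
for n,cx,cy,deg in (("ash",.4634,-.099,3.6),("oak",.4627,.0255,12.8)):
    h=np.radians(deg); d=np.array([np.cos(h),np.sin(h)]); c=np.array([cx,cy]); q=down(h)
    P=lambda s,z:[*(c+s*d),z]
    move_ptp(P(-.055,.19),q); servo_line(P(-.055,.082),rate=.15)
    print(n,servo_line(P(-.021,.082),rate=.1,contact_N=3))
    servo_line(P(.012,.082),rate=.05); print(current_force())
    sleep(.4); servo_line(P(-.05,.10),rate=.2); servo_line(P(-.055,.19),rate=.2)
move_ptp((.42,-.03,.34),down(.07)); c=capture("wrist"); np.savez("w2.npz",**c); cv2.imwrite("pics/w2.png",c["image"]); P=cloud(c)
for n,a,b in (("ash",-.15,-.045),("oak",-.035,.11)):
    m=(P[...,2]>.016)&(P[...,2]<.03)&(P[...,0]>.44)&(P[...,0]<.64)&(P[...,1]>a)&(P[...,1]<b)
    print(n,m.sum(),rect(P[m]),np.nanmedian(P[m],0))
print(current_clock())
```

```text
ash False
[ 0.24066269 -0.11576872 -0.01909801]
oak False
[ 0.50288212 -0.34809468 -0.34217407]
ash 1625 ((521.483154296875, -95.22649383544922), (90.87345123291016, 45.19641876220703), 3.691610097885132) [ 0.52316937 -0.09465809  0.02322788]
oak 1632 ((519.9093627929688, 38.86029052734375), (91.39167022705078, 44.938865661621094), 12.707944869995117) [0.52178919 0.03887508 0.02342272]
13.8333
```

View pics/w2.png

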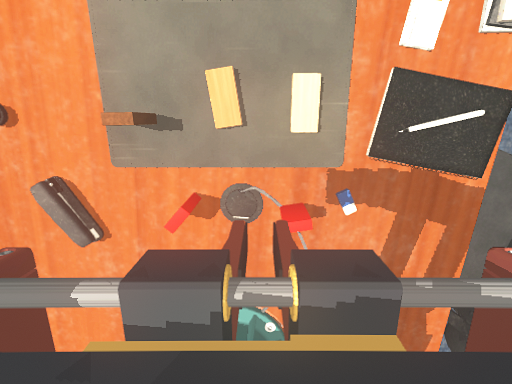

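Both lie flat on the board: oak at px (225,97), ash at (306,102), and walnut is untouched at (130,119). Next I'll push them to the ledge.

Run:
```python
from h import *
L=np.array([.6642,.0483]); hl=np.radians(3.9); nl=np.array([np.cos(hl),np.sin(hl)])
for n,cx,cy,deg in (("ash",.5215,-.0952,3.7),("oak",.5199,.0389,12.7)):
    h=np.radians(deg); d=np.array([np.cos(h),np.sin(h)]); c=np.array([cx,cy])
    S=lambda s,z:[*(c+(s-.056)*d),z]          # s=0: finger touches near end
    e=c-.046*d; m=(h+hl)/2; dm=np.array([np.cos(m),np.sin(m)])
    e1=e+dm*(((L-e)@nl-.092)/(dm@nl))         # near end when far end is at ledge
    T=lambda s,z:[*(e1+(s-.010)*nl),z]
    move_ptp(S(-.03,.13),down(h)); servo_line(S(-.03,.011),rate=.12)
    servo_line(S(-.003,.011),rate=.06)
    servo_line(T(-.010,.011),down(hl),rate=.06)
    hit=servo_line(T(.010,.011),rate=.02,contact_N=4)
    print(n,hit,((current_position()[:2]-e1)@nl+.010)*1000,current_force())
    servo_line(T(-.045,.011),rate=.15); servo_line(T(-.045,.13),rate=.2)
move_ptp((.44,-.02,.36),down(.07)); c=capture("wrist"); np.savez("w3.npz",**c); cv2.imwrite("pics/w3.png",c["image"]); P=cloud(c)
for n,a,b in (("ash",-.15,-.045),("oak",-.035,.11)):
    m=(P[...,2]>.0205)&(P[...,2]<.03)&(P[...,0]>.44)&(P[...,0]<.69)&(P[...,1]>a)&(P[...,1]<b)
    print(n,m.sum(),rect(P[m]),np.nanmedian(P[m],0))
print(current_clock())
```

```text
ash True 1.3433522220079823 [0.12677864 0.22599062 0.01328393]
oak True 0.8768023437281981 [-0.06059504  0.20209545 -0.89549382]
ash 1819 ((635.9000244140625, -100.81047058105469), (101.2567138671875, 99.25581359863281), 3.787550210952759) [ 0.63230489 -0.08845709  0.02318204]
oak 1787 ((625.8759155273438, 35.91816711425781), (102.51405334472656, 139.9365997314453), 3.8226473331451416) [0.62372327 0.04612185 0.02346041]
27.0417
```

View pics/w3.png

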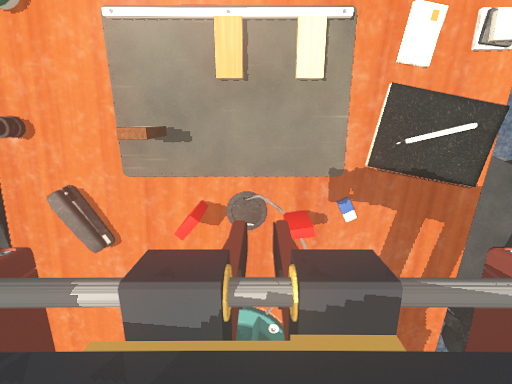

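Both blocks sit square at the ledge: oak at px (229,47), ash at (311,47). The residual contact force reads low, so I'll check for a gap with an enlarged crop and a light confirming push.

Run:
```python
from h import *
L=np.array([.6642,.0483]); hl=np.radians(3.9); nl=np.array([np.cos(hl),np.sin(hl)]);tl=np.array([-nl[1],nl[0]])
P=cloud(dict(np.load("w3.npz")))
for n,y in (("oak",.046),("ash",-.0885)):
    b=P[(P[...,2]>.0205)&(P[...,2]<.03)&(abs(P[...,1]-y)<.018)&(P[...,0]<.65)&(P[...,0]>.5)]
    e=np.percentile((b[:,:2]-L)@nl,1); yc=((b[:,:2]-L)@tl).mean()
    T=lambda s,z:[*(L+(-.092+s-.010)*nl+yc*tl),z]
    print(n,"near end",e*1000)
    move_ptp(T(-.03,.13),down(hl)); servo_line(T(-.03,.011),rate=.12); servo_line(T(-.005,.011),rate=.08)
    hit=servo_line(T(.008,.011),rate=.015,contact_N=8)
    print(hit,((current_position()[:2]-L)@nl+.102)*1000,current_force())
    servo_line(T(-.045,.011),rate=.15); servo_line(T(-.045,.13),rate=.25)
servo_line((.56,-.02,.28),down(.07),rate=.25); c=capture("wrist")
cv2.imwrite("pics/w4.png",cv2.resize(c["image"][:250,100:420],None,fx=2.3,fy=2.3)); print(current_clock(),current_force())
```

```text
oak near end -89.15279197061204
True 0.9098200186371808 [ 0.34981219  0.31648129 -0.16028967]
ash near end -88.80359572299635
True 1.323079564224963 [-0.21404754 -0.39191176 -0.22510041]
36.1 [ 0.68981691 -0.4436771  -0.55456765]
```

View pics/w4.png

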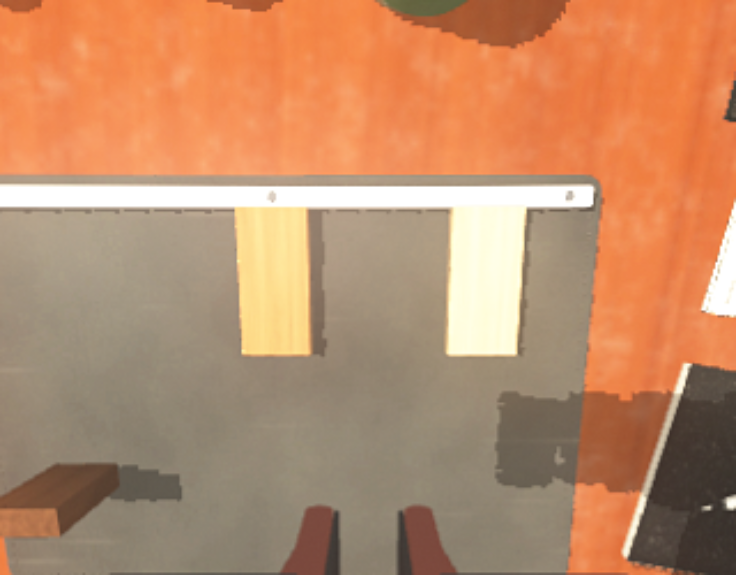

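The crop shows both far ends flush with the ledge, oak at (272,208) and ash at (488,208), and walnut still standing at (50,490). The second push stopped at the same positions, so both blocks are in contact.

```bash
python3 -c "
from bench import *
print(close_job())"
```

```text
the job is handed in; nothing more can be done
None
```

Job handed in at about 36 s of the 58 s limit: oak and ash lie flat on the board with their far ends against the ledge, walnut is still standing where it was, and the arm touched nothing else.

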